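# Hang up the pail, peel off the top fittings tray

## Robot

A 6-joint arm with a two-finger parallel gripper is mounted at the origin on the work surface. World frame = base frame: x ahead of the robot, y to its left, z up, the work surface at z = 0. Lengths are in m, angles in rad, forces in N, time in s.
With the tool pointing down it reaches from about 0.35 to 0.875 m from the base axis. Payload 4.2 kg.
Tool frame: the origin (TCP) lies midway between the tips of the shut fingers; the grasp point (between the pads) lies grip_point_offset behind it (grip_point_offset is the distance from the TCP to the grasp point, in m); z points along the fingers, y is the line along which they close (so a half turn about z gives the same grasp; the last joint's range is limited). The gripper opens to 85 mm and grips with 20 to 120 N. Pads are 22 mm wide; open, the fingers measure 114 mm over their backs; the gripper's body (76 mm by 85 mm) begins 54 mm behind the grasp point. The pads swing forward as they close: fully open they stand 13 mm farther back than shut.
Start: joints at [1.607, 0.385, 0.008, 0, -1.194, -0.259], TCP at [0.138, 0.61, 0.231] pointing down, gripper open.
Joint ranges: [-3.14, 3.14], [-1.21, 2.06], [-1.07, 1.41], [-3.16, 2.05], [-2.99, -0.16], [-3.1, 3.1]. Speed limits (rad/s): [2.79, 2.79, 3.14, 3.14, 3.14, 3.14].

## Interface

Orientations are given as a unit quaternion [x, y, z, w].
In Python, from rig import state, get_image, job_done, grip_point_offset gives the robot as it stands.
- The arm moves only by the shell command python3 -m handwheel 'ROWS' [FORCE]. ROWS is text: rows parted by semicolons, each of 7 numbers parted by spaces: the shift along the tool's x, y, z normalised to -1 to 1, where 1 is 0.03 m, then the turn, a rotation vector about the tool's x, y, z normalised to -1 to 1, where 1 is 0.08 rad, then the opening, from 0 (shut) to 1 (fully open). In form: tx ty tz rx ry rz gripper; .... A call has 1 to 10 rows; each row shifts and turns the commanded pose from where the row before left it, along the tool's axes as they then stand; what a row does not reach is not made up. A row lasts 1/12 s, in which the tool goes at most 41.7 mm and 7.16 degrees, less where a joint would pass 70% of its speed; a pose out of reach is approached as far as the arm can. A call with a number of a shift or a turn outside -1 to 1 is refused whole. A call with a gripper value outside its range is refused whole. The fingers move at their own pace and stop on an object; FORCE is the grip in N (left out, the last holds). Time passes only in rows, so rows that do not move let the fingers close. It gives the time, the measured TCP pose, the force, the opening and the grip force at its end, in the units of the state.
- state(): the state, without advancing time (a new reading comes with each control period).
- get_image(name): name is "side" or "top" or "wrist"; returns a dict with "img" (384x512x3 uint8, red, green, blue), "intrinsics" (3x3 intrinsics, pixels), "extrinsics" (4x4, takes a point from camera to world coordinates); the wrist camera has in their place "T_tool_cam" (4x4, takes a point from camera to tool coordinates, whose origin is the TCP and whose axes are the flange's). Camera axes: x right, y up, looking along -z (the intrinsics and any distortion apply to the point x, -y, -z); pixel columns grow to the right and rows downward; lengths in m; the calibration is good to about 2 mm. A picture is of the moment at which its call begins: read the wrist's pose just before it. There is no depth.
- job_done(): hands the job in; it is judged then, once.
The state is a dict: "t": time; "q": joint angles; "joint_vel": joint speeds; "effort": joint torques, N m; "ee_pos": TCP position; "tool_rot": TCP orientation; "force": force on the tool from outside, world axes, zero at the start; "ft_torque": the same for the moment, N m; "gripper_width": opening from 0.0 (shut) to 1.0 (fully open); "grasp_force": force on a finger pad.
Only numpy, scipy, OpenCV 4.12 (cv2) and the standard library are available. Lean on these libraries where they do the work, as an engineer would, in place of code of your own. Each camera call takes 0.05 s, during which the arm holds its last target. There are 200 camera calls.

## Task

The small steel pail stands in the top tray of the stuck-together fittings trays: hang it by its handle on the hook stand and let go of it. Then take the top tray by the upright tab at its corner and peel it off, lifting that corner first so that the tray tilts up while the opposite corner still sits in the stack; leave the trays beneath and everything else where they are. Finish while still holding the tray by its tab, about level and still, at least 10 cm above the panel and completely to one side of the stack, so that the fittings below are open to me; do not put it down or let go.

Things in the scene. Friction and masses are not known exactly. Their poses are not given: they have to be found in the camera images.
- pail: Small open steel pail, 60 mm high, 60 mm across the bottom, 80 mm across the rim, 0.18 kg, with a stiff fixed handle. Starts upright in the top tray. Origin: centre of its underside, z up. Handle: 9 mm round bar, uprights at y = -42 and +42 mm joined by a straight level top bar along the pail's y axis, centre line at z = 108 mm.
- pail_bar (a point): Middle of the straight top bar of the pail's handle, on its centre line, 108 mm above the pail's underside, 48 mm above its rim; axes as the pail's. Pinching the bar 26 mm to one side of this point leaves the middle free for the hook.
- hook: Fixed steel hook stand. Foot: 100 mm disc, 12 mm thick; post 16 mm thick, 190 mm high; an 8 mm round arm leaves the post towards the stand's own -x, centre line at z = 170 mm, level to 88 mm from the post axis, then turns up to a tip 104 mm out, centre at z = 192 mm: the handle must pass over the tip, 22 mm above the level arm's upper side. Origin: centre of the foot's underside.
- hook_seat (a point): Point on the upper side of the hook's level arm, 70 mm out from the post axis: where the handle's bar should lie, across the arm. Axes as the stand's (arm points to -x).
- stack: The trays beneath: nested brown moulded-pulp trays full of steel fittings, one loose 2.2 kg body, 168 x 128 mm over the rim (x, y), rim's upper side at z = 52 mm. Origin: centre of the underside. Four sprung nubs in its inner walls grip the top tray's recess: about 3 N each, 12 N for a straight pull, 6 N when a corner is lifted; a nub lets go once the tray has risen 10 mm there.
- tray: The top tray: brown moulded pulp, rigid, 0.14 kg, a flat 4 mm rim 170 x 130 mm (x, y) round a recess 130 x 90 mm outside, 20 mm deep. Origin: centre of the recess's underside; the rim's underside is 16 mm, its upper side 20 mm above. Seated, its axes match the stack's and its origin is 36 mm above the stack's. Only the corner at (-x, -y) has a tab.
- tab (a point): Grip point in the tray's tab, (-78, -58, 44) mm in the tray's frame, axes as the tray's. The tab is an upright plate 8 mm thick, 32 mm long; its top is 10 mm above this point, the rim's upper side 24 mm below. It stands lengthwise along the tray's diagonal, 0.653 rad (37.4 degrees) from the tray's x axis; the fingers close across it.
- tab_corner (a point): The rim's underside at the tray's corner with the tab, (-85, -65, 16) mm in the tray's frame; 52 mm above the stack's origin when seated.
- far_corner (a point): The rim's underside at the corner diagonally across from the tab, (85, 65, 16) mm in the tray's frame; 52 mm above the stack's origin when seated.
- panel: Fixed white bookshelf back panel lying on the oak platform, 620 x 1060 mm, 4 mm thick; everything stands on its upper side, at z = 4 mm. Origin: centre of its underside.
- chuck_key: Steel drill chuck key, bystander, 111 mm long along x with a 70 mm cross bar, 15 mm high, lying near the middle of the panel.
- brace: Chrome corner brace, bystander, L of two 50 x 18 mm legs, one lying along x, one upright 50 mm high.
- peg_pot: Round wooden pot of shelf pegs, bystander, 72 mm across, 68 mm high with its pegs, at the back.
- gauge: Depth gauge with turning knob, bystander, bar 30 x 90 mm, 28 mm high, with a 150 mm rod, at one side.
- screwdriver: Screwdriver lying on the panel, bystander, about 200 mm long, at the other side.
- peg_bag: Small carton of pegs, bystander, 70 x 50 x 30 mm, at the back.

How it is judged:
On the way, in this order (a step that is already met when the one before it is completed fails the run):
1. the pail hangs by its handle on the hook stand, released and hardly swinging, the top tray still seated (contact force between pail and hook above 0.5 N and contact force between pail and the fingers below 0.1 N and height (world z) of pail above 0.058 m and horizontal distance between pail_bar and hook_seat below 0.035 m and angle between pail's own z axis and vertical below 0.5 rad and linear speed of pail below 0.25 m/s and z of each of tab_corner, far_corner in the frame of stack below 0.058 m), for 0.2 s.
2. the tab's corner of the top tray is raised over 14 mm while the opposite corner is raised less than 7 mm (z of tab_corner in the frame of stack above 0.066 m and z of far_corner in the frame of stack below 0.059 m), for 0.1 s.
At the end, for the whole second after the job is handed in: Pail hangs on the hook by its handle (bar middle within 35 mm of the seat, tilt under 0.5 rad), released. Fingers hold the top tray still, over 10 cm up, within 0.3 rad of level, centre over 13 cm sideways from the stack, resting on nothing. Lower trays flat in place (contact force between pail and hook above 0.5 N and contact force between pail and the fingers below 0.1 N and height (world z) of pail above 0.058 m and horizontal distance between pail_bar and hook_seat below 0.035 m and angle between pail's own z axis and vertical below 0.5 rad and linear speed of pail below 0.1 m/s and height (world z) of tray above 0.1 m and angle between tray's own z axis and vertical below 0.3 rad and horizontal distance between tray and stack above 0.13 m and contact force between tray and the fingers above 1 N and linear speed of tray below 0.05 m/s and contact force between tray and stack below 0.1 N and contact force between tray and hook below 0.1 N and contact force between tray and pail below 0.1 N and contact force between tray and peg_pot below 0.1 N and contact force between tray and panel below 0.1 N and height (world z) of stack below 0.012 m and angle between stack's own z axis and vertical below 0.05 rad); the arm keeps its last pose, push and grip.
It fails at once if the trays beneath are dragged more than 3 cm or lifted with the top tray (distance of stack from where it was at the start of the episode above 0.03 m or height (world z) of stack above 0.024 m).
It fails at once if a bystander is moved more than 3 cm (distance of any of chuck_key, brace, peg_pot, gauge, screwdriver, peg_bag from where it was at the start of the episode above 0.03 m).
It also fails if it takes over 64 s, if anything falls off the work surface, if the arm or the gripper's body presses on something with over 40 N, if the wrist force passes 120 N, or if a joint passes its speed limit or range.

## Working session

There is one attempt and no reset: what is moved stays moved. The work goes in short steps, Python scripts to look and compute and a shell command to move; the robot and the scene stay as the last step left them, time stands still between calls to the robot, and variables do not carry over. Pictures are saved under pics/ and viewed, at most 10 in all, crops included, and the job is handed in when it is done.

```bash
mkdir -p pics; ls; python3 - <<'E'
from rig import state,get_image,grip_point_offset
import cv2,numpy as np,pickle
print(grip_point_offset); s=state(); print(s)
d={}
for n in ["top","side","wrist"]:
    r=get_image(n); d[n]=r; cv2.imwrite(f"pics/{n}0.png",cv2.resize(r["img"][:,:,::-1],(800,600),interpolation=cv2.INTER_CUBIC))
    print(n,r["intrinsics"].tolist() if hasattr(r["intrinsics"],"tolist") else r["intrinsics"]); print({k:np.round(v,4) for k,v in r.items() if k not in("img","intrinsics")})
pickle.dump(d,open("d0.pkl","wb"))
E
```

```text
pics
0.0187
{'t': 0.0, 'q': array([ 1.60658424e+00,  3.85557463e-01,  6.63581411e-03, -4.98419118e-04,
       -1.19397429e+00, -2.58581984e-01]), 'joint_vel': array([-0.00088203,  0.00259929, -0.0008873 ,  0.00069785,  0.00031077,
        0.00019088]), 'effort': array([-4.27756404e-04, -3.92293739e+01,  1.88399398e+01,  4.18603197e+00,
       -4.64806959e-03,  5.60996966e-06]), 'ee_pos': array([0.1379603 , 0.60899611, 0.23022501]), 'tool_rot': array([ 9.93790964e-01, -1.11258097e-01, -7.51652312e-05,  1.07242665e-03]), 'force': array([-0.74416203, -0.49323624,  0.23652964]), 'ft_torque': array([ 0.04312065, -0.05566175,  0.01463475]), 'grasp_force': 0.0, 'gripper_width': 0.9978038892616236}
top [[489.3718910564283, 0.0, 251.77583803235297], [0.0, 489.3718910564283, 192.27603326718875], [0.0, 0.0, 1.0]]
{'extrinsics': array([[-6.6000e-03,  9.9510e-01, -9.8900e-02,  4.3620e-01],
       [-1.0000e+00, -6.6000e-03,  2.0000e-04, -3.6000e-03],
       [-5.0000e-04,  9.8900e-02,  9.9510e-01,  1.8304e+00],
       [ 0.0000e+00,  0.0000e+00,  0.0000e+00,  1.0000e+00]])}
side [[367.36561894111213, 0.0, 258.22287254565975], [0.0, 367.36561894111213, 188.8023329776972], [0.0, 0.0, 1.0]]
{'extrinsics': array([[ 0.6927,  0.5522, -0.4639,  0.15  ],
       [-0.7212,  0.5254, -0.4514, -0.4553],
       [-0.0055,  0.6473,  0.7622,  0.8913],
       [ 0.    ,  0.    ,  0.    ,  1.    ]])}
wrist [[273.8024085250866, 0.0, 254.92191937109368], [0.0, 273.8024085250866, 190.5213327399566], [0.0, 0.0, 1.0]]
{'T_tool_cam': array([[-8.000e-04,  9.444e-01,  3.287e-01,  8.570e-02],
       [ 1.000e+00,  7.000e-04,  3.000e-04,  4.000e-04],
       [ 1.000e-04,  3.287e-01, -9.444e-01, -1.422e-01],
       [ 0.000e+00,  0.000e+00,  0.000e+00,  1.000e+00]])}
```

View pics/top0.png

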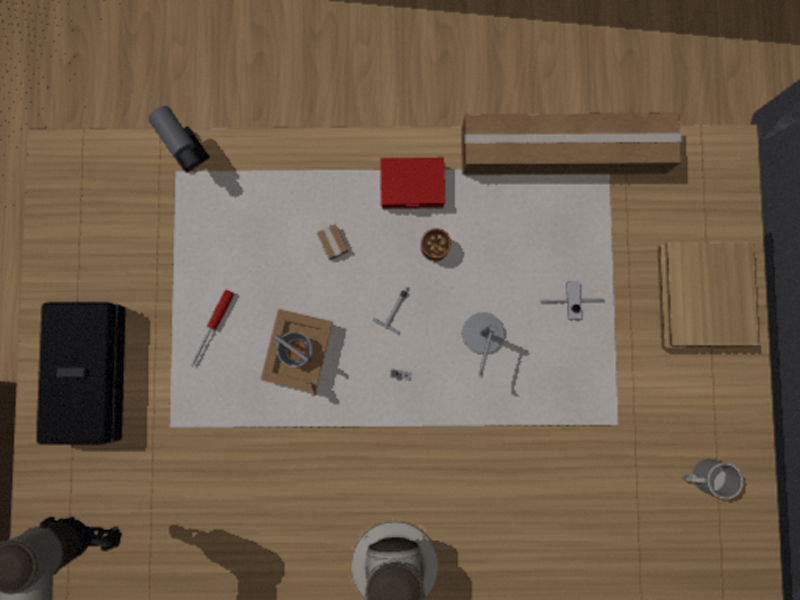

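View pics/side0.png

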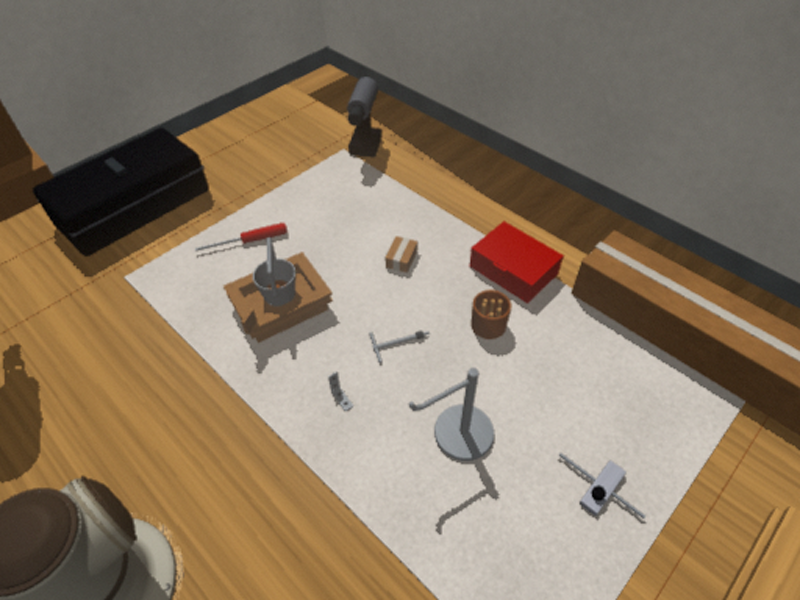

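The top view shows the trays at about (298,352) with the pail standing in them and its handle from (277,338) to (310,362). The hook foot is at (484,333) and its arm tip at (482,374). The side view confirms this. I'll enlarge these areas next.

```bash
python3 - <<'E'
import pickle,cv2,numpy as np
d=pickle.load(open("d0.pkl","rb"))
def crop(n,x,y,w=66,h=98,s=6):
    c=cv2.resize(d[n]["img"][y:y+h,x:x+w,::-1],(w*s,h*s),interpolation=cv2.INTER_CUBIC)
    c=np.clip(c.astype(float)*1.4,0,255).astype(np.uint8)
    for i in range(0,w,10):
        cv2.line(c,(i*s,0),(i*s,5),(0,0,255),1); cv2.putText(c,str(x+i),(i*s,14),0,.33,(0,0,255),1)
    for j in range(10,h,10):
        cv2.line(c,(0,j*s),(5,j*s),(0,0,255),1); cv2.putText(c,str(y+j),(6,j*s+4),0,.33,(0,0,255),1)
    return c
cv2.imwrite("pics/c1.png",np.hstack([crop("top",160,180),crop("side",142,142)]))
cv2.imwrite("pics/c2.png",np.hstack([crop("top",285,180),crop("side",256,226)]))
E
```

```text
(no output)
```

View pics/c1.png

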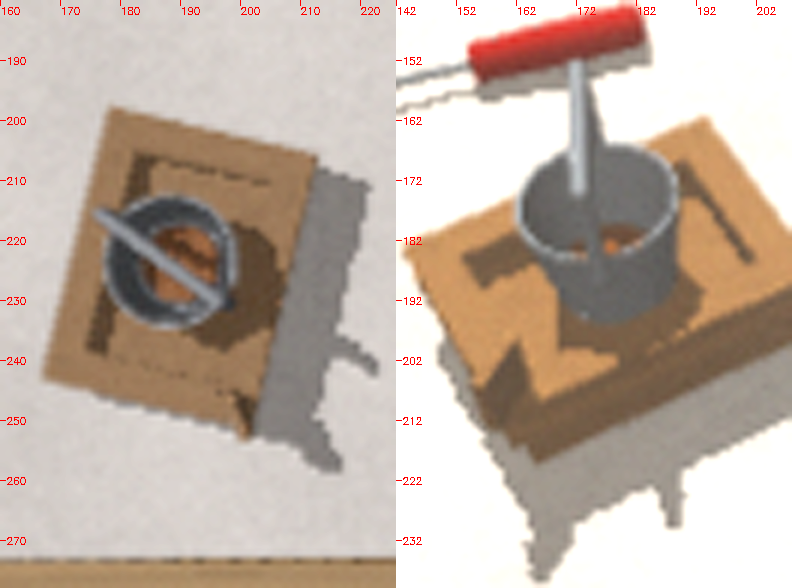

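View pics/c2.png

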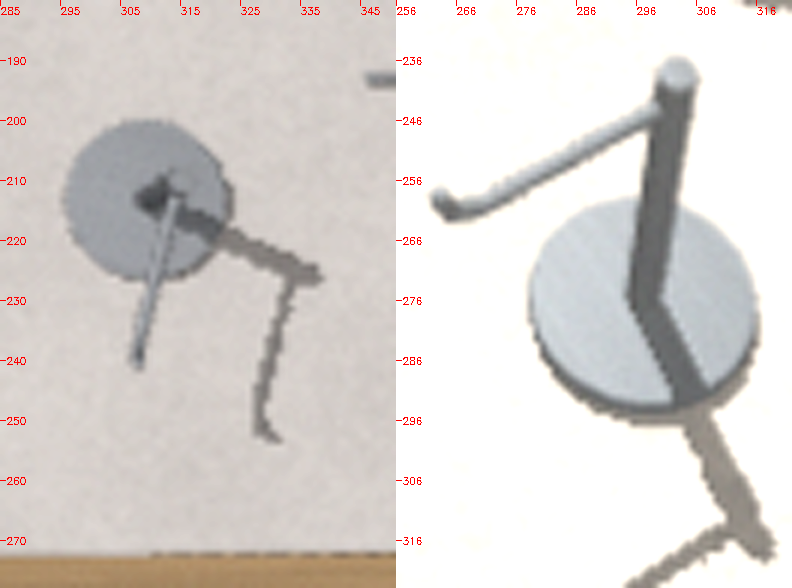

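```bash
cat > h.py <<'E'
import numpy as np,pickle
from scipy.optimize import least_squares
from scipy.spatial.transform import Rotation as R
def proj(c,P):
    E=c["extrinsics"];p=(np.asarray(P)-E[:3,3])@E[:3,:3]
    K=c["intrinsics"];return np.c_[K[0][0]*p[:,0]/-p[:,2]+K[0][2],K[1][1]*-p[:,1]/-p[:,2]+K[1][2]]
def pose(v,P):
    c,s=np.cos(v[2]),np.sin(v[2]);P=np.asarray(P,float)
    return np.c_[v[0]+c*P[:,0]-s*P[:,1],v[1]+s*P[:,0]+c*P[:,1],P[:,2]]
def fit(d,obs,g):  # obs: list (cam, localpoint(with world z), pixel)
    def f(v): return np.concatenate([(proj(d[n],pose(v,[P]))[0]-px) for n,P,px in obs])
    r=least_squares(f,g,loss="soft_l1"); return r.x,f(r.x).reshape(-1,2)
E
cat > m1.py <<'E'
from h import *
d=pickle.load(open("d0.pkl","rb"))
def px(off,p): return np.array([(p[0]+.5)/6-.5+off[0],(p[1]+.5)/6-.5+off[1]])
T1,S1,T2,S2=(160,180),(142,142),(285,180),(256,226)
t=lambda P,p:("top",P,px(T1,p)); s=lambda P,p:("side",P,px(S1,(p[0]-396,p[1])))
X,Y,Z=.085,.065,.060
r={}
r["tray"]=fit(d,[t((X,Y,Z),(113,106)),t((X,-Y,Z),(317,155)),t((-X,-Y,Z),(248,440)),t((-X,Y,Z),(42,377)),s((-X,Y,Z),(402,253)),s((-X,-Y,Z),(539,405)),s((X,Y,Z),(705,117))],[.35,.25,-.25])
zb=.152
r["pail"]=fit(d,[t((0,.0465,zb),(97,213)),t((0,-.0465,zb),(222,305)),s((0,.0465,zb+.003),(576,62)),s((0,-.0465,zb),(577,193)),t((0,0,zb-.048),(170,262)),s((0,0,zb-.048),(597,203))],[.35,.25,-.6])
t=lambda P,p:("top",P,px(T2,p)); s=lambda P,p:("side",P,px(S2,(p[0]-396,p[1])))
r["hook"]=fit(d,[t((0,0,.016),(148,199)),t((-.104,0,.196),(137,360)),s((0,0,.194),(677,74)),s((-.104,0,.196),(441,200)),s((0,0,.016),(645,303))],[.4,-.2,-.2])
for k,(v,e) in r.items(): print(k,v.round(4),np.degrees(v[2]).round(1),e.round(1).tolist())
v=r["tray"][0]; print("tab",pose(v,[(-.078,-.058,.084)])[0]); v=r["pail"][0]
for y in(-.026,.026): print("pinch",pose(v,[(0,y,zb)])[0])
print("seat",pose(r["hook"][0],[(-.07,0,.178),(-.104,0,.196)]))
pickle.dump({k:v[0] for k,v in r.items()},open("p.pkl","wb"))
E
python3 m1.py
```

```text
tray [ 0.4991  0.2216 -0.2338] -13.4 [[-0.7, -0.3], [0.1, -0.4], [0.6, -1.9], [-0.2, 0.4], [0.0, -0.4], [-5.8, 3.3], [0.4, 0.2]]
pail [ 0.4997  0.2222 -0.645 ] -37.0 [[-0.6, -0.5], [0.2, 0.4], [-0.0, -0.4], [0.3, 2.0], [-0.1, -0.0], [-0.1, -0.2]]
hook [ 0.5386 -0.2152 -0.2717] -15.6 [[-0.4, 0.0], [-0.2, 0.3], [0.5, 0.4], [-0.0, 0.1], [-0.1, -0.5]]
tab [0.40978948 0.18324464 0.084     ]
pinch [0.48403207 0.20143513 0.152     ]
pinch [0.51529594 0.24298715 0.152     ]
seat [[ 0.47116391 -0.19639051  0.178     ]
 [ 0.43841085 -0.18726707  0.196     ]]
```

View pics/wrist0.png

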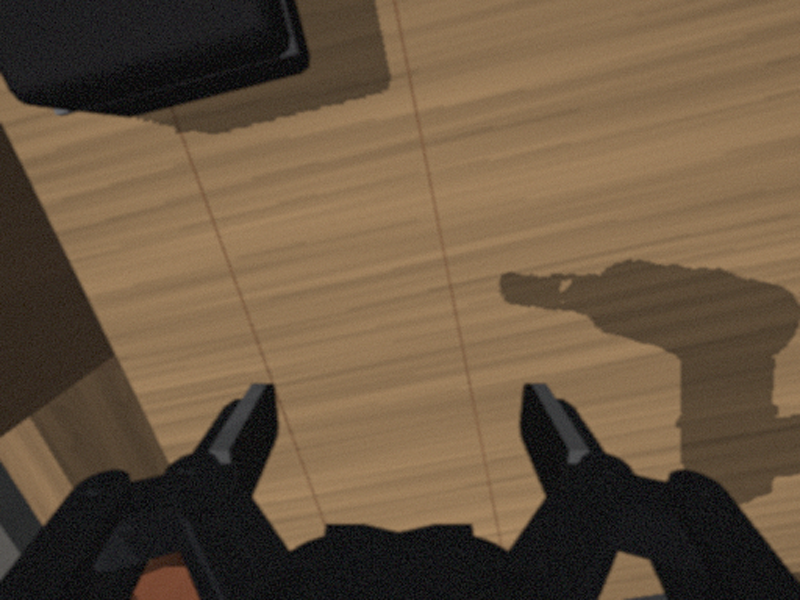

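The wrist view shows only the open fingers, with nothing between them. The poses fit well, so I'll write a helper that works out how far each move has to go.

```bash
cat > go.py <<'E'
import sys
from h import *
from rig import state
def need(g,psi,off=.0187,tilt=None):
    s=state();A=R.from_quat(s["tool_rot"])
    B=R.from_matrix([[np.cos(psi),np.sin(psi),0],[np.sin(psi),-np.cos(psi),0],[0,0,-1]])
    if tilt is not None:B=R.from_rotvec(tilt)*B
    tcp=np.array(g)+off*B.apply([0,0,1]); D=tcp-s["ee_pos"]
    print("t",round(s["t"],2),"grasp now",(s["ee_pos"]-off*A.apply([0,0,1])).round(4),"psi",np.degrees(np.arctan2(*A.apply([1,0,0])[[1,0]])).round(1),
     "F",s["force"].round(1),"w",round(s["gripper_width"],3),"gf",round(s["grasp_force"],1),"q",s["q"].round(2))
    print("shift in present axes",(A.inv().apply(D)/.03).round(2),"after turn",(B.inv().apply(D)/.03).round(2),"turn",((A.inv()*B).as_rotvec()/.08).round(2))
if __name__=="__main__":
    a=[float(x) for x in sys.argv[1:5]]; need(a[:3],np.radians(a[3]))
E
python3 go.py .5153 .2430 .232 -127
```

```text
t 0.15 grasp now [0.138  0.6091 0.2492] psi -12.8 F [-1.2 -1.  -0.2] w 0.998 gf 0.0 q [ 1.61  0.39  0.01 -0.   -1.19 -0.26]
shift in present axes [14.96  9.12  0.59] after turn [  2.18 -17.39   0.57] turn [ 1.000e-02 -2.000e-02  2.492e+01]
```

```bash
python3 -m handwheel '.75 .46 .03 0 0 0 1;.75 .46 .03 0 0 0 1;.75 .46 .03 0 0 0 1;.75 .46 .03 0 0 0 1;.75 .46 .03 0 0 0 1;.75 .46 .03 0 0 0 1;.75 .46 .03 0 0 0 1;.75 .46 .03 0 0 0 1;.75 .46 .03 0 0 0 1;.75 .46 .03 0 0 0 1'; python3 -m handwheel '.75 .46 .03 0 0 0 1;.75 .46 .03 0 0 0 1;.75 .46 .03 0 0 0 1;.75 .46 .03 0 0 0 1;.75 .46 .03 0 0 0 1;.75 .46 .03 0 0 0 1;.75 .46 .03 0 0 0 1;.75 .46 .03 0 0 0 1;.75 .46 .03 0 0 0 1;.75 .46 .03 0 0 0 1'; python3 -m handwheel '0 0 0 0 0 1 1;0 0 0 0 0 1 1;0 0 0 0 0 1 1;0 0 0 0 0 1 1;0 0 0 0 0 1 1;0 0 0 0 0 1 1;0 0 0 0 0 1 1;0 0 0 0 0 1 1;0 0 0 0 0 1 1;0 0 0 0 0 1 1';  python3 go.py .5153 .2430 .232 -127
```

```text
t: 0.98
ee_pos: [0.3276, 0.424, 0.2221]
tool_rot: [0.994, -0.111, -0.0, 0.0]
force: [0.1, 0.5, 0.8]
gripper_width: 0.998
grasp_force: 0.0
t: 1.82
ee_pos: [0.5166, 0.2398, 0.213]
tool_rot: [0.994, -0.111, -0.0, 0.0]
force: [-0.3, 1.2, -0.2]
gripper_width: 0.999
grasp_force: 0.0
t: 2.65
ee_pos: [0.5157, 0.2408, 0.2129]
tool_rot: [0.871, -0.491, -0.0, 0.0]
force: [-0.5, -0.8, -0.5]
gripper_width: 1.001
grasp_force: 0.0
t 2.65 grasp now [0.5157 0.2408 0.2316] psi -58.8 F [-0.5 -0.8 -0.5] w 1.001 gf 0.0 q [ 0.72  0.3  -0.16 -0.   -1.11 -0.18]
shift in present axes [-0.07 -0.03 -0.01] after turn [-0.05  0.06 -0.01] turn [ 1.000e-02 -1.000e-02  1.487e+01]
```

```bash
python3 -m handwheel '0 0 0 0 0 1 1;0 0 0 0 0 1 1;0 0 0 0 0 1 1;0 0 0 0 0 1 1;0 0 0 0 0 1 1;0 0 0 0 0 1 1;0 0 0 0 0 1 1;0 0 0 0 0 1 1;0 0 0 0 0 1 1;0 0 0 0 0 1 1' >/dev/null;python3 -m handwheel '0 0 0 0 0 1 1;0 0 0 0 0 1 1;0 0 0 0 0 1 1;0 0 0 0 0 1 1;0 .06 0 0 0 .87 1;0 0 0 0 0 0 1'; python3 go.py .5153 .2430 .152 -127
python3 - <<'E'
from rig import get_image
import cv2
cv2.imwrite("pics/w1.png",cv2.resize(get_image("wrist")["img"][:,:,::-1],(800,600),interpolation=cv2.INTER_CUBIC))
E
```

```text
t: 3.98
ee_pos: [0.5141, 0.2418, 0.2129]
tool_rot: [-0.448, 0.894, -0.0, -0.0]
force: [0.5, -0.0, 0.4]
gripper_width: 0.999
grasp_force: 0.0
t 3.98 grasp now [0.5141 0.2418 0.2316] psi -126.8 F [ 0.5 -0.   0.4] w 0.999 gf 0.0 q [ 0.72  0.3  -0.16 -0.   -1.11 -1.37]
shift in present axes [-0.06 -0.01  2.65] after turn [-0.06 -0.01  2.65] turn [ 0.   -0.01  0.04]
```

View pics/w1.png

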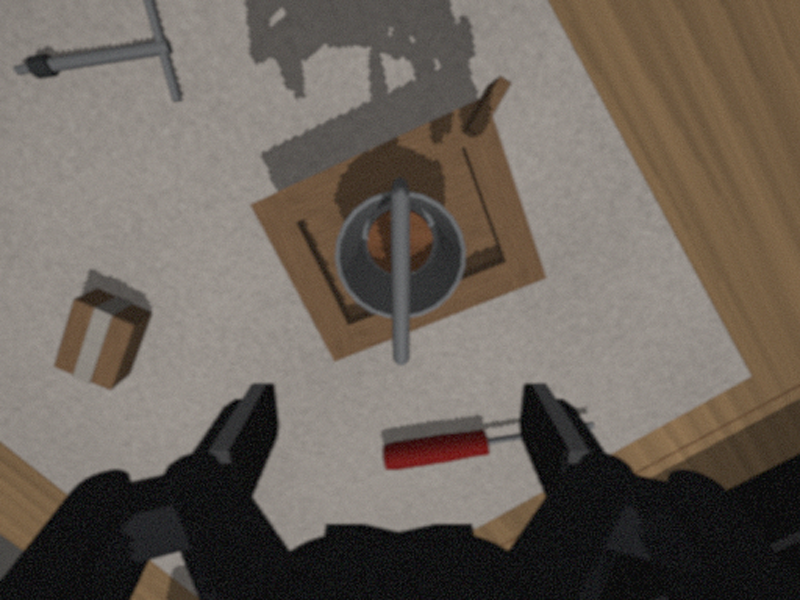

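The wrist view shows the bar running straight up the picture, from (401,183) to (401,360), midway between the fingers. The tray corners are at (253,205), (335,359) and (545,277), with the tab near (490,105). I'll check these against the fit.

```bash
cat > wc.py <<'E'
from h import *
def wcam(st,T,K):
    M=np.eye(4);M[:3,:3]=R.from_quat(st["tool_rot"]).as_matrix();M[:3,3]=st["ee_pos"]
    return {"extrinsics":M@np.array(T),"intrinsics":K}
E
python3 - <<'E'
from wc import *
from rig import state
d=pickle.load(open("d0.pkl","rb"));s=state()
c=wcam(s,d["wrist"]["T_tool_cam"],d["wrist"]["intrinsics"]);d["w"]=c
p=pickle.load(open("p.pkl","rb"))
pr=lambda k,P:(proj(c,pose(p[k],P))/.64).round(0).tolist()
print("bar ends (401,360),(401,183)",pr("pail",[(0,.0465,.152),(0,-.0465,.152)]))
print("tray",pr("tray",[(.085,-.065,.06),(.085,.065,.06),(-.085,.065,.06),(-.078,-.058,.094)]))
w=lambda P,u:("w",P,np.array(u)*.64)
print(fit(d,[w((0,.0465,.152),(401,362)),w((0,-.0465,.152),(401,181)),w((0,0,.104),(401,255))],p["pail"]))
X,Y=.085,.065
print(fit(d,[w((X,-Y,.06),(252,205)),w((X,Y,.06),(335,359)),w((-X,Y,.06),(545,277))],p["tray"]))
E
```

```text
bar ends (401,360),(401,183) [[397.0, 364.0], [398.0, 183.0]]
tray [[245.0, 203.0], [330.0, 360.0], [542.0, 276.0], [485.0, 104.0]]
(array([ 0.49768926,  0.22251843, -0.63853655]), array([[ 0.10150223,  0.03361439],
       [ 0.08737237, -0.12911434],
       [-0.23442637,  0.14403654]]))
(array([ 0.49660771,  0.22432925, -0.23235096]), array([[-1.0965605 , -0.68468851],
       [-0.06254305,  1.5040933 ],
       [ 1.55196011,  0.1046018 ]]))
```

```bash
python3 -m handwheel '0 0 .53 0 0 0 1;0 0 .53 0 0 0 1;0 0 .53 0 0 0 1;0 0 .53 0 0 0 1;0 0 .53 0 0 0 1;0 0 0 0 0 0 .4;0 0 0 0 0 0 0;0 0 0 0 0 0 0;0 0 0 0 0 0 0;0 0 0 0 0 0 0' 60; python3 -m handwheel '0 0 0 0 0 0 0;0 0 0 0 0 0 0;0 0 0 0 0 0 0;0 0 0 0 0 0 0'; python3 go.py .5153 .2430 .152 -127
python3 - <<'E'
from rig import get_image
import cv2
cv2.imwrite("pics/w2.png",cv2.resize(get_image("wrist")["img"][:,:,::-1],(800,600),interpolation=cv2.INTER_CUBIC))
E
```

```text
t: 4.87
ee_pos: [0.515, 0.2423, 0.135]
tool_rot: [-0.448, 0.894, 0.0, 0.001]
force: [-0.2, 0.5, -0.7]
gripper_width: 0.299
grasp_force: 0.0
t: 5.2
ee_pos: [0.5149, 0.2424, 0.1347]
tool_rot: [-0.448, 0.894, 0.0, 0.001]
force: [-1.0, 1.7, 2.5]
gripper_width: 0.079
grasp_force: 58.6
t 5.2 grasp now [0.5149 0.2424 0.1534] psi -126.7 F [-1.   1.7  2.5] w 0.079 gf 58.6 q [ 0.72  0.38 -0.27  0.   -0.92 -1.37]
shift in present axes [-0.02  0.    0.05] after turn [-0.02  0.    0.05] turn [-0.01  0.02  0.06]
```

```bash
python3 -m handwheel '0 0 -.3 0 0 0 0;0 0 -.5 0 0 0 0;0 0 -.5 0 0 0 0;0 0 -.5 0 0 0 0;0 0 -.5 0 0 0 0;0 0 -.5 0 0 0 0;0 0 -.5 0 0 0 0;0 0 -.3 0 0 0 0;0 0 0 0 0 0 0;0 0 0 0 0 0 0'
python3 - <<'E'
from wc import *
from rig import get_image,state
import cv2
s=state();a=get_image("wrist");b=get_image("side")
pickle.dump((s,a,b),open("d1.pkl","wb"))
i=cv2.resize(a["img"][:,:,::-1],(400,300),interpolation=cv2.INTER_AREA)
j=cv2.resize(b["img"][60:240,100:340,::-1],(400,300),interpolation=cv2.INTER_CUBIC)
cv2.imwrite("pics/w3.png",np.hstack([i,j]))
p=pickle.load(open("p.pkl","rb"));h=p["hook"]
from go import need
for out in (.160,.070):
  g=pose(h,[(-out,.026,.2165 if out>.1 else .211)])[0]; print(out,g.round(4)); need(g,h[2]-np.pi/2)
E
```

```text
t: 6.08
ee_pos: [0.5141, 0.2418, 0.2415]
tool_rot: [-0.448, 0.894, 0.0, -0.0]
force: [-0.1, -0.3, -2.2]
gripper_width: 0.077
grasp_force: 58.6
0.16 [ 0.3914 -0.1472  0.2165]
t 6.18 grasp now [0.5138 0.2415 0.2591] psi -126.8 F [ 0.4 -0.5 -1. ] w 0.078 gf 58.6 q [ 0.72  0.28 -0.12 -0.   -1.17 -1.37]
shift in present axes [12.81 -4.49  1.45] after turn [13.57  0.45  1.42] turn [ 0.02 -0.03 -4.63]
0.07 [ 0.4781 -0.1713  0.211 ]
t 6.18 grasp now [0.5138 0.2415 0.2591] psi -126.8 F [ 0.4 -0.5 -1. ] w 0.078 gf 58.6 q [ 0.72  0.28 -0.12 -0.   -1.17 -1.37]
shift in present axes [11.73 -7.29  1.63] after turn [13.57 -2.55  1.6 ] turn [ 0.02 -0.03 -4.63]
```

View pics/w3.png

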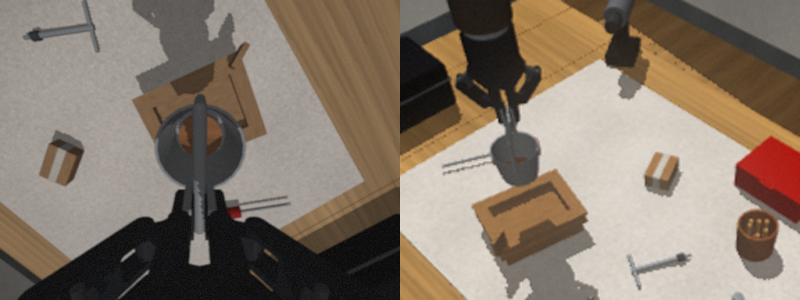

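The pail is held upright by the bar and is clear of the tray. Next I'll carry it to a point outside the hook tip.

```bash
python3 -m handwheel '0 0 0 0 0 -.6 0;0 0 0 0 0 -.8 0;0 0 0 0 0 -.8 0;0 0 0 0 0 -.8 0;0 0 0 0 0 -.8 0;0 0 0 0 0 -.83 0;.3 0 0 0 0 0 0;.6 0 0 0 0 0 0;.75 .05 0 0 0 0 0;.75 .05 0 0 0 0 0' >/dev/null; python3 -m handwheel '.75 .05 0 0 0 0 0;.75 .05 0 0 0 0 0;.75 .05 0 0 0 0 0;.75 .05 0 0 0 0 0;.75 .05 0 0 0 0 0;.75 .05 0 0 0 0 0;.75 .05 0 0 0 0 0;.75 .05 0 0 0 0 0;.75 0 0 0 0 0 0;.75 0 0 0 0 0 0' >/dev/null;  python3 -m handwheel '.75 0 .1 0 0 0 0;.75 0 .2 0 0 0 0;.75 0 .3 0 0 0 0;.6 0 .3 0 0 0 0;.4 0 .3 0 0 0 0;.2 0 .2 0 0 0 0;0 0 0 0 0 0 0;0 0 0 0 0 0 0'
cat > look.py <<'E'
import sys
from wc import *
from rig import get_image,state
import cv2
from go import need
n=sys.argv[1]; s=state();a=get_image("wrist");b=get_image("side");t=get_image("top")
pickle.dump((s,a,b,t),open(n+".pkl","wb"))
x,y,k=[int(v) for v in sys.argv[2:5]]
w,h=480//k,500//k
c=cv2.resize(b["img"][y:y+h,x:x+w,::-1],(w*k,h*k),interpolation=cv2.INTER_CUBIC)
for i in range(0,w,10): cv2.putText(c,str(x+i),(i*k,10),0,.33,(0,0,255),1);cv2.line(c,(i*k,12),(i*k,16),(0,0,255),1)
for i in range(10,h,10): cv2.putText(c,str(y+i),(0,i*k+4),0,.33,(0,0,255),1)
i=cv2.resize(a["img"][:,:,::-1],(320,240),interpolation=cv2.INTER_AREA)
i=np.vstack([i,np.zeros((h*k-240,320,3),np.uint8)])
cv2.imwrite("pics/"+n+".png",np.hstack([c,i]))
E
python3 look.py l4 230 190 5
python3 - <<'E'
from go import *
h=pickle.load(open("p.pkl","rb"))["hook"]
for out in (.160,.070):
  g=pose(h,[(-out,.026,.2125)])[0]; print(out,g.round(4)); need(g,h[2]-np.pi/2)
E
```

```text
t: 8.52
ee_pos: [0.3923, -0.1401, 0.1996]
tool_rot: [-0.604, 0.797, 0.0, -0.0]
force: [0.6, 0.0, -1.4]
gripper_width: 0.079
grasp_force: 58.6
0.16 [ 0.3914 -0.1472  0.2125]
t 8.67 grasp now [ 0.3933 -0.1395  0.219 ] psi -105.5 F [ 0.1  0.1 -1.1] w 0.076 gf 58.6 q [ 0.05  0.05 -0.52  0.   -1.   -0.32]
shift in present axes [ 0.26 -0.01  0.22] after turn [ 0.26 -0.01  0.22] turn [-0.02  0.    0.01]
0.07 [ 0.4781 -0.1713  0.2125]
t 8.67 grasp now [ 0.3933 -0.1395  0.219 ] psi -105.5 F [ 0.1  0.1 -1.1] w 0.076 gf 58.6 q [ 0.05  0.05 -0.52  0.   -1.   -0.32]
shift in present axes [ 0.27 -3.01  0.22] after turn [ 0.26 -3.01  0.22] turn [-0.02  0.    0.01]
```

View pics/l4.png

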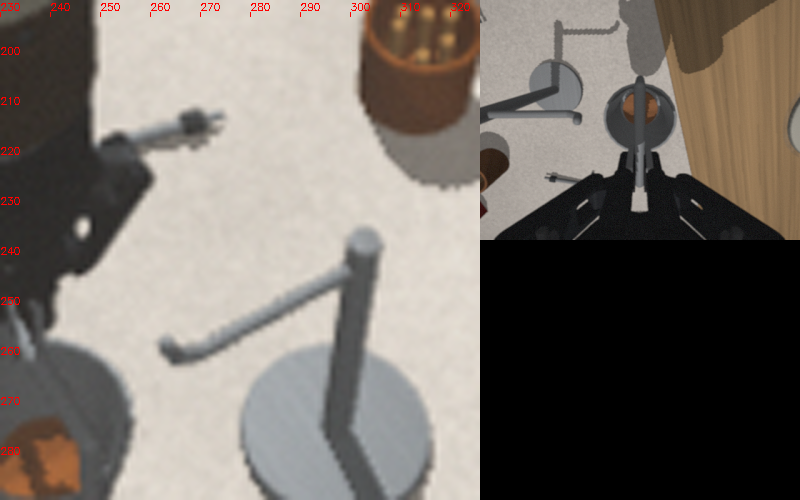

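The wrist view shows the bar end at about (256,126) in full-size pixels, the pail rim from column 202 to 312, and the hook tip at about (157,189). From these I'll work out how the pail sits in the hand and where it is relative to the hook.

```bash
python3 - <<'E'
from wc import *
s,a,b,t=pickle.load(open("l4.pkl","rb"));c={"extrinsics":np.array(a["T_tool_cam"]),"intrinsics":a["intrinsics"]}
obs=np.array([(256,126),(202,187),(312,187)],float)
def P(v): a_,d=v; z=-.0187+d; return np.array([(a_+.0465,0,z),(a_,.04,z+.048),(a_,-.04,z+.048)])
for ob in (obs,np.array([(199,96),(157,146),(244,146)])*1.28):
    f=lambda v:(proj(c,P(v))-ob)[[0,1,1,2,2],[1,0,1,0,1]]
    # columns mirrored check
    p0=proj(c,P((.026,0)));sg=np.sign(p0[1,0]-p0[2,0])
    g=lambda v:np.r_[proj(c,P(v))[0,1]-ob[0,1],abs(proj(c,P(v))[1,0]-proj(c,P(v))[2,0])-(ob[2,0]-ob[1,0]),proj(c,P(v))[1,1]-ob[1,1]]
    r=least_squares(g,[.026,0]);print(p0.round(1).tolist(),r.x.round(4),g(r.x).round(1))
# hook tip in wrist view, predicted
h=pickle.load(open("p.pkl","rb"))["hook"];w=wcam(s,a["T_tool_cam"],a["intrinsics"])
print("tip pred",proj(w,pose(h,[(-.104,0,.2),(-.03,0,.174),(0,0,.016)])).round(1))
import cv2
# edges for code: column profile of gray at rows through the arm + tip blob
gim=a["img"][:,:,:].astype(int).mean(2)
for r in (183,186,189,192,195): print(r,gim[r,130:172:2].astype(int))
E
```

```text
[[257.0, 125.6], [316.7, 189.7], [196.0, 189.8]] [0.0236 0.0164] [ 1.1  0.8 -1.5]
[[257.0, 125.6], [316.7, 189.7], [196.0, 189.8]] [0.0251 0.0137] [ 1.6  1.2 -2.3]
tip pred [[153.1 195.4]
 [ 51.8 181.6]
 [119.7 142. ]]
183 [120 119 120 121 111 109 105  99  98  95  80  62  61  61  54  49  96 160
 168 170 172]
186 [124 123 126 125 121 113 115 109 112 107  72  59  61  56  56  47  67 146
 167 170 166]
189 [160 159 157 163 158 164 162 153 135 111  75  78  78  72  66  50  82 164
 174 168 168]
192 [170 167 165 167 171 171 167 171 166 125 101 106 103  88  88  65  87 159
 170 171 165]
195 [167 165 170 172 171 169 168 169 166 141 112 121 128 114  99  84 123 166
 167 169 175]
```

```bash
python3 - <<'E'
from wc import *
s,a,b,t=pickle.load(open("l4.pkl","rb"));c={"extrinsics":np.array(a["T_tool_cam"]),"intrinsics":a["intrinsics"]}
g=a["img"].astype(int).mean(2)
print("row187 L",g[187,184:216].astype(int),"R",g[187,300:330].astype(int))
A=R.from_quat(s["tool_rot"]);th=np.linspace(0,6.28,200)
for d in (-.004,0,.004,.008,.012):
  z=-.0187+d
  L=np.c_[.026+.04*np.cos(th),.04*np.sin(th),0*th+z+.048]
  pw=proj(c,L);ps=proj(b,A.apply(L)+s["ee_pos"])
  print(d,"wrist cols",pw[:,0].min().round(1),pw[:,0].max().round(1),"rows",pw[:,1].min().round(1),pw[:,1].max().round(1),"| side right",ps[:,0].max().round(1),"at row",ps[ps[:,0].argmax(),1].round(1),"top",ps[:,1].min().round(1))
for col in (245,250): print("side col",col,b["img"][250:275,col].mean(1).astype(int))
for r in (266,270,274): print("side row",r,b["img"][r,245:265].mean(1).astype(int))
print("wrist col 240 rows125-160",g[125:165,236].astype(int))
E
```

```text
row187 L [170 168 171 169 167 171 172 171 173 173 177 175 168 157 139 133 122 100
  75  56  58  56  59  58  58  54  55  60  56  55  58  56] R [ 65  62  63  61  68  69  67  64  65  71  91 109 126 122 135 152 167 159
 136 105 113 116 118 118 117 119 115 117 113 117]
-0.004 wrist cols 194.5 318.2 rows 129.0 245.9 | side right 257.2 at row 273.5 top 257.2
0 wrist cols 195.8 316.9 rows 128.2 243.0 | side right 257.2 at row 274.4 top 258.1
0.004 wrist cols 197.0 315.6 rows 127.5 240.2 | side right 257.2 at row 275.2 top 259.0
0.008 wrist cols 198.2 314.4 rows 126.8 237.5 | side right 257.2 at row 276.1 top 259.9
0.012 wrist cols 199.3 313.2 rows 126.2 234.9 | side right 257.2 at row 277.0 top 260.8
side col 245 [206 204 206 205 206 210 209 207 191 140  97  86  86  85  85  85  88  85
  84  85  83  81  82  85  88]
side col 250 [210 207 207 213 210 209 207 205 208 209 206 181 126  89  83  84  83  81
  83  83  81  81  79  79  79]
side row 266 [ 88  87  83  85  83  83  82  85 110 159 191 209 208 210 209 208 203 209
 210 210]
side row 270 [ 83  87  85  83  83  81  83  84  83  93 118 167 212 211 212 208 204 207
 211 207]
side row 274 [ 88  82  80  80  82  79  81  82  86  85  85 117 185 212 212 212 210 210
 211 210]
wrist col 240 rows125-160 [176 171 167 166 170 168 167 173 172 171 160 126  90  73  74  65  53  58
  68  75  85  94  99  83  74  73  73  76  63  62  70  78  88  88  86  89
  92  88  88  88]
```

The rim edges agree with the pail sitting in the hand as planned. I'll set the height, slide the handle over the tip, and check the force.

```bash
python3 -m handwheel '.2 0 .15 0 0 0 0;.06 0 .1 0 0 0 0;0 -.2 0 0 0 0 0;0 -.35 0 0 0 0 0;0 -.35 0 0 0 0 0;0 -.35 0 0 0 0 0;0 -.35 0 0 0 0 0;0 0 0 0 0 0 0'; python3 -m handwheel '0 -.35 0 0 0 0 0;0 -.35 0 0 0 0 0;0 -.35 0 0 0 0 0;0 -.25 0 0 0 0 0;0 -.11 0 0 0 0 0;0 0 0 0 0 0 0;0 0 0 0 0 0 0'
python3 - <<'E'
from go import *
h=pickle.load(open("p.pkl","rb"))["hook"]
need(pose(h,[(-.07,.026,.184)])[0],h[2]-np.pi/2)
from wc import *
from rig import get_image
s=state();a=get_image("wrist");b=get_image("side");pickle.dump((s,a,b),open("l5.pkl","wb"))
import cv2
cv2.imwrite("pics/l5.png",np.hstack([cv2.resize(b["img"][190:290,230:330,::-1],(400,400),interpolation=cv2.INTER_CUBIC),cv2.resize(a["img"][60:260,100:300,::-1],(400,400),interpolation=cv2.INTER_CUBIC)]))
E
```

```text
t: 9.33
ee_pos: [0.4396, -0.1609, 0.1922]
tool_rot: [-0.605, 0.796, -0.001, 0.0]
force: [0.1, -0.0, -1.0]
gripper_width: 0.085
grasp_force: 58.6
t: 9.92
ee_pos: [0.4774, -0.1716, 0.1921]
tool_rot: [-0.605, 0.796, 0.0, -0.0]
force: [0.1, -0.1, -1.5]
gripper_width: 0.079
grasp_force: 58.6
t 9.92 grasp now [ 0.4774 -0.1716  0.2108] psi -105.6 F [ 0.1 -0.1 -1.5] w 0.079 gf 58.6 q [-0.02  0.22 -0.33 -0.   -1.02 -0.25]
shift in present axes [-0.02 -0.02  0.89] after turn [-0.02 -0.02  0.89] turn [ 0.01 -0.    0.  ]
```

View pics/l5.png

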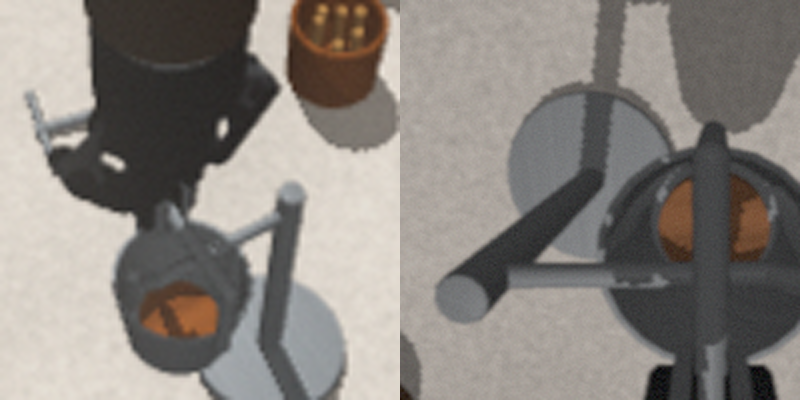

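The arm passes under the bar and through the handle: in the wrist view they cross at (712,275), and no contact force shows. I'll lower the pail onto the seat.

```bash
python3 -m handwheel '0 0 .3 0 0 0 0;0 0 .3 0 0 0 0;0 0 .2 0 0 0 0;0 0 .1 0 0 0 0;0 0 0 0 0 0 0'; python3 -m handwheel '0 0 .06 0 0 0 0;0 0 0 0 0 0 0;0 0 0 0 0 0 0'
```

```text
t: 10.43
ee_pos: [0.4768, -0.1715, 0.1651]
tool_rot: [-0.605, 0.796, 0.001, -0.001]
force: [-2.5, 1.1, 3.6]
gripper_width: 0.081
grasp_force: 59.3
t: 10.68
ee_pos: [0.4772, -0.1717, 0.1646]
tool_rot: [-0.605, 0.796, -0.0, -0.0]
force: [-4.3, 3.1, 7.4]
gripper_width: 0.08
grasp_force: 59.8
```

Contact: the bar now rests on the arm. I'll open the fingers part way and retract straight up.

```bash
python3 -m handwheel '0 0 0 0 0 0 .15;0 0 0 0 0 0 .25;0 0 0 0 0 0 .4;0 0 0 0 0 0 .4;0 0 0 0 0 0 .4;0 0 0 0 0 0 .4;0 0 -.15 0 0 0 .4;0 0 -.3 0 0 0 .4;0 0 -.4 0 0 0 .4;0 0 -.5 0 0 0 .4'; python3 -m handwheel '0 0 -.7 0 0 0 .4;0 0 -.7 0 0 0 .4;0 0 -.7 0 0 0 .4;0 0 -.5 0 0 0 .6;0 0 0 0 0 0 1;0 0 0 0 0 0 1'
python3 - <<'E'
from wc import *
from rig import get_image,state
import cv2
s=state();a=get_image("wrist");b=get_image("side");b2=get_image("side");pickle.dump((s,a,b,b2),open("l6.pkl","wb"))
print(abs(b2["img"][230:330,220:340].astype(int)-b["img"][230:330,220:340]).mean())
# predicted vs. actual pail: rim ellipse darkness in the side view
h=pickle.load(open("p.pkl","rb"))["hook"];th=np.linspace(0,6.28,200)
L=pose(h,np.c_[-.07+.04*np.cos(th),.04*np.sin(th),0*th+.1825-.048]);p=proj(b,L);print("pred rim side",p.min(0).round(1),p.max(0).round(1))
g=b["img"].mean(2).astype(int);r=int(p[:,1].mean());print(r,g[r,int(p[:,0].min())-8:int(p[:,0].min())+8],g[r,int(p[:,0].max())-8:int(p[:,0].max())+8])
from go import need
p=pickle.load(open("p.pkl","rb"))["tray"];p=np.array([.498,.223,-.233])
for z in (.25,.135): need(pose(p,[(-.078,-.058,z)])[0],p[2]+.653-np.pi)
E
```

```text
t: 11.52
ee_pos: [0.4773, -0.1716, 0.2046]
tool_rot: [-0.605, 0.796, 0.0, -0.0]
force: [-0.0, -0.6, 0.7]
gripper_width: 0.4
grasp_force: 0.0
t: 12.02
ee_pos: [0.4779, -0.1716, 0.2832]
tool_rot: [-0.605, 0.796, -0.001, 0.001]
force: [0.1, -0.8, -0.9]
gripper_width: 0.813
grasp_force: 0.0
1.070361111111111
pred rim side [258.2 250.5] [293.1 281.9]
265 [209 208 210 211 209 211 211 212 204 166  87  80  79  81  80  85] [155 120  80  78  85  86  93 106 134 161 134  75  79  82  81  79]
t 12.17 grasp now [ 0.477  -0.1715  0.2997] psi -105.5 F [0.2 0.5 0.3] w 0.997 gf 0.0 q [-0.02  0.15 -0.19 -0.   -1.23 -0.25]
shift in present axes [-10.83   5.37   1.67] after turn [-2.76 11.77  1.66] turn [ 3.000e-02 -1.000e-02  1.099e+01]
t 12.17 grasp now [ 0.477  -0.1715  0.2997] psi -105.5 F [0.2 0.5 0.3] w 0.997 gf 0.0 q [-0.02  0.15 -0.19 -0.   -1.23 -0.25]
shift in present axes [-10.83   5.36   5.5 ] after turn [-2.76 11.77  5.49] turn [ 3.000e-02 -1.000e-02  1.099e+01]
```

The pail hangs where the fit predicts (rim left edge at column 259 against 258 predicted) and is still. Next I'll go above the tab.

```bash
python3 -m handwheel '0 0 0 0 0 1 1;0 0 0 0 0 1 1;0 0 0 0 0 1 1;0 0 0 0 0 1 1;0 0 0 0 0 1 1;0 0 0 0 0 1 1;0 0 0 0 0 1 1;0 0 0 0 0 1 1;0 0 0 0 0 1 1;0 0 0 0 0 1 1' >/dev/null; python3 -m handwheel '0 0 0 0 0 1 1;-.2 .4 0 0 0 0 1;-.2 .75 0 0 0 0 1;-.2 .75 0 0 0 0 1;-.2 .75 0 0 0 0 1;-.2 .75 0 0 0 0 1;-.2 .75 .2 0 0 0 1;-.2 .75 .3 0 0 0 1;-.2 .75 .4 0 0 0 1;-.2 .75 .5 0 0 0 1' >/dev/null; python3 -m handwheel '-.2 .75 .5 0 0 0 1;-.2 .75 .5 0 0 0 1;-.2 .75 .5 0 0 0 1;-.2 .75 .5 0 0 0 1;-.16 .75 .5 0 0 0 1;0 .75 .4 0 0 0 1;0 .75 0 0 0 0 1;0 .4 0 0 0 0 1;0 0 0 0 0 0 1;0 0 0 0 0 0 1'
python3 - <<'E'
from wc import *
from rig import get_image,state
import cv2
from go import need
s=state();a=get_image("wrist");t=get_image("top");b=get_image("side");pickle.dump((s,a,t,b),open("l7.pkl","wb"))
p=np.array([.498,.223,-.233])
w=wcam(s,a["T_tool_cam"],a["intrinsics"])
dg=np.array([np.cos(.653),np.sin(.653)])*.016
print("tab ends top",proj(w,pose(p,[(-.078-dg[0],-.058-dg[1],.094),(-.078+dg[0],-.058+dg[1],.094)])).round(1),"corner",proj(w,pose(p,[(-.085,-.065,.06)])).round(1))
need(pose(p,[(-.078,-.058,.084)])[0],p[2]+.653-np.pi)
cv2.imwrite("pics/l7.png",cv2.resize(a["img"][:,:,::-1],(800,600),interpolation=cv2.INTER_CUBIC))
E
```

```text
t: 14.67
ee_pos: [0.4054, 0.1923, 0.1523]
tool_rot: [-0.209, 0.978, -0.001, -0.001]
force: [-0.1, -0.0, -0.1]
gripper_width: 1.0
grasp_force: 0.0
tab ends top [[245.3 188.8]
 [245.7 226.2]] corner [[245.2 183.2]]
t 14.82 grasp now [0.406  0.1915 0.1715] psi -156.0 F [-0.3  0.3 -0.2] w 0.996 gf 0.0 q [ 0.8   0.17 -0.52 -0.   -0.89 -1.96]
shift in present axes [ 0.01 -0.25  2.92] after turn [ 0.01 -0.25  2.92] turn [-0.   -0.01 -0.02]
```

View pics/l7.png

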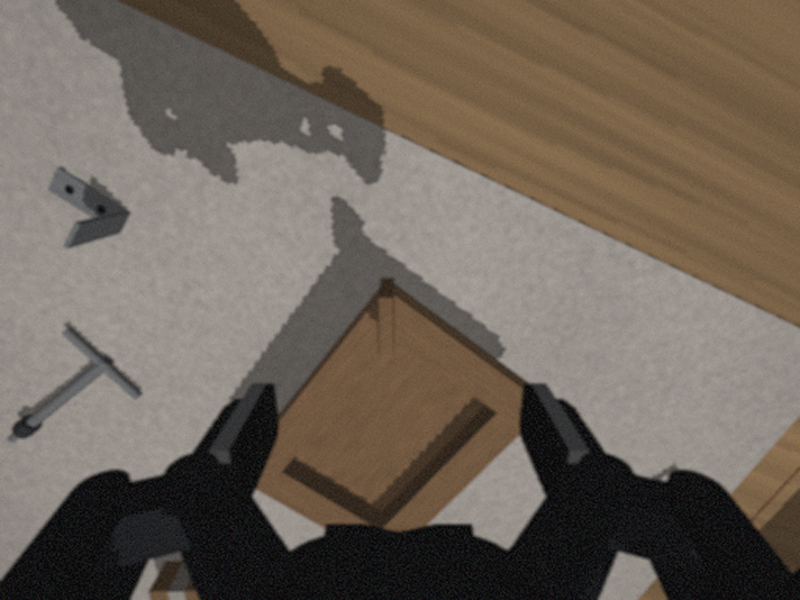

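The wrist view shows the tab edge-on, columns 378–396 and rows 297–353, within 4 pixels of the prediction. I'll centre on it, descend and grip.

```bash
python3 -m handwheel '0 -.2 .4 0 0 0 .8;0 0 .5 0 0 0 .6;0 0 .5 0 0 0 .5;0 0 .5 0 0 0 .5;0 0 .5 0 0 0 .5;0 0 .3 0 0 0 .5;0 0 .13 0 0 0 .5;0 0 0 0 0 0 .5' 100;  python3 -m handwheel '0 0 0 0 0 0 .2;0 0 0 0 0 0 0;0 0 0 0 0 0 0;0 0 0 0 0 0 0;0 0 0 0 0 0 0;0 0 0 0 0 0 0;0 0 0 0 0 0 0;0 0 0 0 0 0 0;0 0 0 0 0 0 0'; python3 go.py .41 .183 .084 -156.0
```

```text
t: 15.48
ee_pos: [0.4082, 0.1858, 0.0674]
tool_rot: [-0.208, 0.978, -0.001, -0.001]
force: [0.1, -0.9, 0.7]
gripper_width: 0.496
grasp_force: 0.0
t: 16.23
ee_pos: [0.4089, 0.187, 0.0691]
tool_rot: [-0.208, 0.978, 0.0, 0.001]
force: [-0.2, -0.8, 7.8]
gripper_width: 0.075
grasp_force: 98.4
t 16.23 grasp now [0.4089 0.187  0.0878] psi -156.0 F [-0.2 -0.8  7.8] w 0.075 gf 98.4 q [ 0.79  0.29 -0.62  0.   -0.65 -1.94]
shift in present axes [ 0.02 -0.14  0.13] after turn [ 0.02 -0.14  0.13] turn [0.   0.02 0.01]
```

```bash
python3 -m handwheel '-.01 0 -.136 0 .25 0 0;-.01 0 -.136 0 .25 0 0;-.01 0 -.136 0 .25 0 0;-.01 0 -.136 0 .25 0 0;-.01 0 -.136 0 .25 0 0;0 0 0 0 0 0 0;0 0 0 0 0 0 0;0 0 0 0 0 0 0'
cat > tray.py <<'E'
from wc import *
from rig import get_image,state
import cv2
s=state();a=get_image("wrist");b=get_image("side");t=get_image("top");pickle.dump((s,a,b,t),open("tr.pkl","wb"))
A=R.from_quat(s["tool_rot"]);print("tilt",np.degrees(np.arccos(-A.apply([0,0,1])[2])).round(2),"F",s["force"].round(1),"tau",s["ft_torque"].round(2),"gf",s["grasp_force"].round(1))
E
python3 tray.py
```

```text
t: 16.9
ee_pos: [0.4111, 0.1876, 0.0886]
tool_rot: [-0.208, 0.977, -0.01, -0.048]
force: [3.7, -2.9, 2.0]
gripper_width: 0.07
grasp_force: 98.7Traceback (most recent call last):
  File "tray.py", line 5, in <module>
    A=R.from_quat(s["tool_rot"]);print("tilt",np.degrees(np.arccos(-A.apply([0,0,1])[2])).round(2),"F",s["force"].round(1),"tau",s["ft_torque"].round(2),"gf",s["grasp_force"].round(1))
                                                                                                                                                              ^^^^^^^^^^^^^^^^^^^^^^
AttributeError: 'float' object has no attribute 'round'
```

```bash
sed -i 's/s\["grasp_force"\].round(1)/round(s["grasp_force"],1)/' tray.py; cat >> tray.py <<'E'
d=pickle.load(open("l7.pkl","rb"))[3]
p=np.array([.498,.223,-.233]);T=p[2]
def pred(rot,name,P):  # tray point under rotation about far corner axis
    far=pose(p,[(.085,.065,.056)])[0];ax=np.array([-np.sin(T+.653),np.cos(T+.653),0])
    return proj(b,[R.from_rotvec(ax*rot).apply(pose(p,[P])[0]-far)+far])[0]
if len(__import__("sys").argv)<2:
  for nm,P in (("far",(.085,.065,.06)),("x-y+",(-.085,.065,.06)),("x+y-",(.085,-.065,.06))):
    q=proj(d,pose(p,[P]))[0];x,y=q.round().astype(int);h=7
    tpl=cv2.cvtColor(d["img"][y-h:y+h+1,x-h:x+h+1],6);reg=cv2.cvtColor(b["img"][y-h-14:y+h+15,x-h-14:x+h+15],6)
    m=cv2.matchTemplate(reg,tpl,5);_,v,_,l=cv2.minMaxLoc(m)
    print(nm,"px move",l[0]-14,l[1]-14,"score",round(v,2),"pred for .1 rad",(pred(.1,nm,P)-q).round(1),(pred(-.1,nm,P)-q).round(1))
E
python3 tray.py
```

```text
tilt 5.63 F [ 3.7 -3.3  1.3] tau [-0.76 -1.4   0.03] gf 98.7
far px move 0 0 score 0.99 pred for .1 rad [ 0.1 -0.1] [-0.1  0.1]
x-y+ px move -14 -10 score 0.59 pred for .1 rad [-0.9 -3.2] [1.1 2.9]
x+y- px move 0 0 score 0.97 pred for .1 rad [-0.2 -1.9] [0.3 1.7]
```

```bash
cat > prof.py <<'E'
from wc import *
d=pickle.load(open("l7.pkl","rb"))[3];s,a,b,t=pickle.load(open("tr.pkl","rb"))
p=np.array([.498,.223,-.233])
for P in ((.0,-.065),(.03,-.065),(.06,-.065),(-.085,.03),(-.085,.05),(.0,.065)):
    q=proj(d,pose(p,[(*P,.06)]))[0].round().astype(int)
    for n,i in (("old",d),("new",b)): print(P,q,n,i["img"][q[1]-9:q[1]+14,q[0]].astype(int).mean(1).astype(int))
E
python3 prof.py
```

```text
(0.0, -0.065) [186 200] old [116 114 116 115 116 116 118 116  96  73  72  73  74  73  71  70  72  69
  91 112 115 113 117]
(0.0, -0.065) [186 200] new [116 114 115 116  98  77  70  72  72  69  69  71  73  71  69  69  68  65
  88 108 114 113 114]
(0.03, -0.065) [196 195] old [120 119 115 118 117 119 118 116  97  75  74  74  77  75  72  69  71  71
  91 112 118 118 115]
(0.03, -0.065) [196 195] new [115 117 116 117 118  96  75  74  76  72  71  73  76  73  68  70  69  70
  92 110 116 116 116]
(0.06, -0.065) [205 191] old [120 121 120 120 120 117 118 123 104  79  76  76  78  75  74  75  76  73
  93 114 118 117 120]
(0.06, -0.065) [205 191] new [120 119 118 118 117 116  90  78  76  72  74  77  74  73  74  74  73  73
  92 112 115 116 118]
(-0.085, 0.03) [146 191] old [114 113 113 116 117 115 103  90 111 167 185 198 201 201 202 201 201 200
 205 205 204 204 204]
(-0.085, 0.03) [146 191] new [ 47  47  46  47  45  46  49  45  72 161 183 197 200 202 201 200 198 199
 201 205 203 203 200]
(-0.085, 0.05) [144 186] old [201 203 205 205 197 146 113 114 136 173 185 187 195 198 200 199 200 201
 200 199 201 200 200]
(-0.085, 0.05) [144 186] new [ 43  45  44  46  44  61  63  72  59  47  46  48  49  66 172 201 201 200
 199 200 202 200 199]
(0.0, 0.065) [168 172] old [69 52 44 46 46 46 44 43 45 47 44 49 49 45 46 48 46 46 46 49 48 47 48]
(0.0, 0.065) [168 172] new [205 205 206 206 208 208 200 144 112 114 116 113  84  65  58  55  55  55
  54  56  53  50  50]
```

The side view shows the tray's near edge up 4, 3 and 2 pixels, shrinking toward the far corner. The far corner and the stack haven't moved, so the peel is working. I'll tilt further and then lift.

```bash
python3 -m handwheel '-.01 0 -.136 0 .25 0 0;-.01 0 -.136 0 .25 0 0;-.01 0 -.136 0 .25 0 0;-.01 0 -.136 0 .25 0 0;-.01 0 -.136 0 .25 0 0;0 0 0 0 0 0 0'; python3 -m handwheel '.02 0 -.1 0 0 0 0;.02 0 -.1 0 0 0 0;.03 0 -.15 0 0 0 0;.03 0 -.15 0 0 0 0;.03 0 -.15 0 0 0 0;.03 0 -.15 0 0 0 0;.03 0 -.15 0 0 0 0;.03 0 -.15 0 0 0 0;0 0 0 0 0 0 0'; python3 tray.py x; python3 prof.py | head -6
```

```text
t: 17.7
ee_pos: [0.4142, 0.1898, 0.1084]
tool_rot: [-0.207, 0.973, -0.021, -0.099]
force: [-0.9, -1.8, 1.2]
gripper_width: 0.069
grasp_force: 98.7
t: 18.45
ee_pos: [0.4151, 0.1898, 0.1432]
tool_rot: [-0.207, 0.973, -0.02, -0.097]
force: [0.3, -0.1, -1.7]
gripper_width: 0.072
grasp_force: 98.3
tilt 11.33 F [ 0.3 -0.1 -1.7] tau [ 0.11 -0.38 -0.05] gf 98.3
(0.0, -0.065) [186 200] old [116 114 116 115 116 116 118 116  96  73  72  73  74  73  71  70  72  69
  91 112 115 113 117]
(0.0, -0.065) [186 200] new [ 72  72  71  72  72  69  70  70  70  67  69  71  71  70  68  67  68  69
  90 111 115 115 115]
(0.03, -0.065) [196 195] old [120 119 115 118 117 119 118 116  97  75  74  74  77  75  72  69  71  71
  91 112 118 118 115]
```

```bash
python3 -m handwheel '.06 0 -.3 0 0 0 0;.1 0 -.5 0 0 0 0;.1 0 -.5 0 0 0 0;.1 0 -.5 0 0 0 0;.06 0 -.3 0 0 0 0;0 0 0 0 -.4 0 0;0 0 0 0 -.5 0 0;0 0 0 0 -.5 0 0;0 0 0 0 -.5 0 0;0 0 0 0 -.54 0 0'; python3 -m handwheel '0 0 0 0 0 0 0;0 0 0 0 0 0 0'; python3 go.py .453 .372 .22 -156; python3 tray.py x
python3 - <<'E'
from wc import *
s,a,b,t=pickle.load(open("tr.pkl","rb"));d=pickle.load(open("d0.pkl","rb"))["side"]
import cv2
# tray corners predicted if it moved rigidly with the tool and is level
A=R.from_quat(s["tool_rot"]);g=s["ee_pos"]-.0187*A.apply([0,0,1]);g[2]-=.004
T=-.233;Rz=R.from_rotvec([0,0,T])
C=[Rz.apply(np.array([x,y,.02])-[-.078,-.058,.044])+g for x,y in((.085,.065),(.085,-.065),(-.085,.065))]
for n,c in(("side",b),("top",t)): print(n,proj(c,C).round(1).tolist())
# orange mask corners in the top view
im=t["img"].astype(int);m=((im[:,:,0]-im[:,:,2])>35).astype(np.uint8)
m[:,:150]=0;m[:,235:]=0;m[:180]=0;m[255:]=0
q=np.argwhere(m);print("top mask extremes (col,row): up",q[q[:,0].argmin()][::-1],"right",q[q[:,1].argmax()][::-1],"left",q[q[:,1].argmin()][::-1],"down",q[q[:,0].argmax()][::-1])
E
```

```text
t: 19.43
ee_pos: [0.4147, 0.1895, 0.2064]
tool_rot: [-0.208, 0.978, -0.0, -0.002]
force: [0.1, -0.1, -1.6]
gripper_width: 0.069
grasp_force: 98.3
t: 19.6
ee_pos: [0.4142, 0.1893, 0.2066]
tool_rot: [-0.208, 0.978, -0.001, -0.003]
force: [0.8, -0.4, -1.0]
gripper_width: 0.071
grasp_force: 98.3
t 19.6 grasp now [0.4143 0.1893 0.2253] psi -155.9 F [ 0.8 -0.4 -1. ] w 0.071 gf 98.3 q [ 0.79  0.12 -0.42 -0.   -1.04 -1.94]
shift in present axes [-3.66  5.03  0.16] after turn [-3.66  5.04  0.18] turn [-0.   -0.07  0.01]
tilt 0.33 F [ 0.8 -0.4 -1. ] tau [-0.09  0.03  0.05] gf 98.3
side [[186.7, 126.2], [207.6, 152.3], [130.4, 148.3]]
top [[169.7, 192.0], [207.4, 200.6], [157.4, 241.6]]
top mask extremes (col,row): up [171 193] right [211 206] left [159 239] down [160 241]
```

```bash
python3 -m handwheel '-.15 .2 0 0 0 0 0;-.3 .4 0 0 0 0 0;-.35 .5 0 0 0 0 0;-.35 .5 0 0 0 0 0;-.35 .5 0 0 0 0 0;-.35 .5 0 0 0 0 0;-.35 .5 0 0 0 0 0;-.35 .5 0 0 0 0 0;-.35 .5 0 0 0 0 0;-.35 .45 0 0 0 0 0'; python3 -m handwheel '-.3 .35 0 0 0 0 0;-.16 .2 0 0 0 0 0;0 0 0 0 0 0 0;0 0 0 0 0 0 0;0 0 0 0 0 0 0;0 0 0 0 0 0 0'; python3 go.py .453 .372 .22 -156; python3 tray.py x
python3 - <<'E'
from wc import *
s,a,b,t=pickle.load(open("tr.pkl","rb"));l6=pickle.load(open("l6.pkl","rb"))
A=R.from_quat(s["tool_rot"]);g=s["ee_pos"]-.0187*A.apply([0,0,1]);g[2]-=.004
Rz=R.from_rotvec([0,0,-.233])
C=[Rz.apply(np.array([x,y,.02])-[-.078,-.058,.044])+g for x,y in((.085,.065),(.085,-.065),(-.085,.065),(-.085,-.065))]
o=Rz.apply(-np.array([-.078,-.058,.044]))+g
print("tray origin",o.round(3),"dist",np.hypot(*(o-[.498,.223,0])[:2]).round(3));p=proj(t,C);print("top pred",p.round(1).tolist(),"side",proj(b,C).round(1).tolist())
im=t["img"].astype(int);m=((im[:,:,0]-im[:,:,2])>35)
def ext(c0,c1,r0,r1):
    q=np.argwhere(m[r0:r1,c0:c1])+[r0,c0];return [q[k].tolist()[::-1] for k in(q[:,0].argmin(),q[:,1].argmax(),q[:,0].argmax(),q[:,1].argmin())]
x0,y0=p.min(0).astype(int);x1,y1=p.max(0).astype(int)
print("top ext tray",ext(x0-8,x1+8,y0-8,y1+8),"stack",ext(165,222,190,257))
P=proj(t,[[*c,.056] for c in pose([.498,.223,-.233],[(.084,.064,0),(.084,-.064,0),(-.084,-.064,0),(-.084,.064,0)])[:,:2]]);print("stack pred top",P.round(1).tolist())
print("pail region change",abs(b["img"][240:300,250:330].astype(int)-l6[3]["img"][240:300,250:330]).mean().round(2))
E
```

```text
t: 20.58
ee_pos: [0.4484, 0.357, 0.2052]
tool_rot: [-0.209, 0.978, -0.001, -0.002]
force: [0.1, 0.4, -0.5]
gripper_width: 0.071
grasp_force: 98.3
t: 21.08
ee_pos: [0.4538, 0.3741, 0.2058]
tool_rot: [-0.208, 0.978, -0.001, -0.002]
force: [-0.5, 0.5, -1.1]
gripper_width: 0.074
grasp_force: 98.3
t 21.08 grasp now [0.4539 0.3741 0.2245] psi -156.0 F [-0.5  0.5 -1.1] w 0.074 gf 98.3 q [ 0.96  0.34 -0.12 -0.   -1.11 -2.11]
shift in present axes [ 0.05 -0.05  0.15] after turn [ 0.05 -0.05  0.15] turn [-0.   -0.06  0.  ]
tilt 0.29 F [-0.5  0.5 -1.1] tau [-0.06  0.11 -0.02] gf 98.3
tray origin [0.543 0.413 0.177] dist 0.195
top pred [[114.9, 180.6], [152.4, 189.3], [102.1, 230.0], [139.9, 238.8]] side [[159.7, 94.4], [176.9, 116.1], [107.2, 112.8], [121.7, 137.0]]
top ext tray [[94, 172], [152, 190], [138, 227], [94, 172]] stack [[179, 199], [211, 206], [201, 248], [172, 242]]
stack pred top [[177.7, 197.7], [211.9, 205.6], [201.0, 250.9], [166.6, 242.9]]
pail region change 6.08
```

```bash
python3 - <<'E'
from wc import *
b=pickle.load(open("tr.pkl","rb"))[2]["img"].astype(int).mean(2);o=pickle.load(open("l6.pkl","rb"))[3]["img"].astype(int).mean(2)
for r in (258,265,275,285): print(r,o[r,252:300:2].astype(int),b[r,252:300:2].astype(int),sep="\n")
E
```

```text
258
[210 209 215 209 191 141 119  88 102 144 145 117  88 134 155  86  88  84
  85 164 210 195 160  80]
[202 202 209 202 185 135 116  88 100 137 140 111  85 128 150  85  81  81
  82 160 204 186 153  78]
265
[210 208 211 204  87  79  83  87  88  89  86  84  83  89  84 118 154 120
  80  85 108 162  77  81]
[204 202 202 196  82  77  81  82  84  86  85  81  81  85  83 102 146 115
  74  82 102 154  71  78]
275
[210 215 218 209 209 101 145  76 101  85  64  71 111 109 109 106  91  82
 104 129 168 105  79  81]
[203 206 211 202 200  95 140  72  95  82  64  68 103 103 106 102  86  79
 101 125 160 103  75  75]
285
[217 219 218 218 215 214 213 175  77  77  76  78  78  76  77  73 116 166
 166 164 161 161 161 144]
[211 212 211 209 209 205 204 170  74  72  73  75  74  72  74  70 111 159
 159 157 154 154 154 138]
```

The pail hasn't moved; only the lighting changed slightly. The tray is held level and still, the stack is in place, and the clock is at 21 s, so I'm handing in.

```bash
python3 -m handwheel '0 0 0 0 0 0 0;0 0 0 0 0 0 0;0 0 0 0 0 0 0'; python3 -c "
from rig import job_done;print(job_done())"
```

```text
t: 21.48
ee_pos: [0.454, 0.3745, 0.2059]
tool_rot: [-0.208, 0.978, -0.0, -0.002]
force: [-0.3, 0.2, -0.6]
gripper_width: 0.072
grasp_force: 98.3
the job is handed in; nothing more can be done
None
```

I handed the job in at about 21.5 s: the pail hangs released on the hook, and the top tray was peeled from its tab corner and is held level about 17 cm up, 19 cm to one side of the unmoved stack; no verdict came back.

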